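Unclamp a trial lens and slide it off the lensmeter

ROBOT

A 7-joint arm with a two-finger parallel gripper is mounted at the origin on a cart in front of the work surface, level with it; the furniture and walls round the work are solid. World frame = base frame: x ahead of the robot, y to its left, z up, the work surface at z = 0. Lengths are in m, angles in degrees, forces in N, time in s.
With the tool pointing down it reaches from about 0.35 to 0.775 m from the base axis. Payload 3.1 kg.
Tool frame: the origin (TCP) lies on the centre line of the jaws, within the pads' length; the fingertips stand 17 mm ahead of it and the grasp point (between the pads) lies 2 mm behind it (robot.tip_reach is the distance from the TCP to the fingertips, in m); z points along the fingers, y is the direction in which the jaws open and shut (so a half turn about z gives the same grasp; the last joint's range is limited). The gripper opens to 85 mm and grips with 20 to 120 N. Pads are 22 mm wide; open, the fingers measure 114 mm over their backs; the gripper's body (76 mm by 85 mm) begins 54 mm behind the grasp point. The pads swing forward as they close: fully open they stand 13 mm farther back than shut.
Start: joints at [-66.274, 17.813, 0.802, 86.603, -0.252, 75.585, -1.558], TCP at [0.242, 0.494, 0.248] pointing down, gripper open.
Joint ranges: [-154.91, 154.91], [-16.99, 109.72], [-72.82, 74.43], [7.12, 147.25], [-82.49, 262.49], [11.32, 116.49], [-174.64, 174.64]. Speed limits (degrees/s): [159.86, 159.86, 180, 180, 180, 180, 180].

INTERFACE

Orientations are given as [roll, pitch, yaw] about the fixed x, y, z axes, in that order (R = Rz(yaw) Ry(pitch) Rx(roll)).
In Python, from station import robot, fingers, vision, workorder, recognise gives the robot as it stands. Calls block until the motion is done:
- robot.move_to(position, orientation): joint-space move of the TCP to a pose.
- robot.line_to(position, orientation=None, velocity=0.15, f_stop=None): straight line of the TCP; orientation=None keeps the orientation; velocity is the mean speed in m/s. With f_stop (N) it stops when the force on the tool has changed by that much, and returns True; else False.
- robot.move_j(angles): joint-space move.
- fingers.gripper_to(opening, force=None): opening from 0.0 (shut) to 1.0 (fully open); force is the grip in N (None keeps the last); returns when the fingers have stopped.
- robot.pause(seconds).
- robot.inverse_kinematics(position, orientation): joint angles nearest the present ones, or None.
- vision.grab_frame(name): name is "scene" or "top" or "wrist"; returns the picture (420x560x3 uint8, red, green, blue); there is no depth.
- vision.calibration(name): a dict with "mtx" (3x3 intrinsics, pixels), "k1" (the pictures are not rectified: a ray, as slopes to the right and down, at radius r is drawn at 1 + k1 r^2 times it, then the intrinsics apply), "extrinsics" (4x4, takes a point from world to camera coordinates); the wrist camera has in their place "T_tool_cam" (4x4, takes a point from camera to tool coordinates, whose origin is the TCP and whose axes are the flange's). Camera axes: x right, y up, looking along -z (the intrinsics and any distortion apply to the point x, -y, -z); pixel columns grow to the right and rows downward; lengths in m; the calibration is good to about 2 mm. A picture is of the moment at which its call begins: read the wrist's pose just before it. calibration takes no time and is no camera call.
A pose or a line that the arm cannot do raises robot.PlanningError and nothing moves.
- workorder.close_job(): hands the job in, once; it reports no verdict.
Trained networks look in the newest picture that a camera, given by its name, has taken for a name from the list of things; names that differ only in an ending like _2 or _b are one class to them, and where a whole thing is asked for, a point or a joint stands for the part that bears it (a point fixed in the world has none). Each returns a list of dicts, best first, with "p" (0 to 1); they miss things now and then, are a little off and sometimes report something else, mostly with a low value. They report only what shows in the picture. A call takes as long as a camera call. They do not tell look-alikes from the thing itself.
- recognise(label, camera): "rect" ([centre column, centre row, width, height] in pixels, round what is visible of it).
Readings, each from a call of its own:
- robot.current_time_s(): time.
- robot.current_joint_positions(): joint angles.
- robot.current_dq(): joint speeds.
- robot.current_joint_torque(): joint torques, N m.
- robot.current_tool_pos(): TCP position.
- robot.current_eef_rot(): TCP orientation.
- robot.current_contact_force(): force on the tool from outside, world axes, zero at the start.
- robot.current_torque(): the same for the moment, N m.
- robot.current_finger_gap(): opening from 0.0 (shut) to 1.0 (fully open).
Only numpy, scipy, OpenCV 4.12 (cv2) and the standard library are available. Lean on these libraries where they do the work, as an engineer would, in place of code of your own. Each camera call takes 0.05 s, during which the arm holds its last target. There are 200 camera calls.

TASK

The red trial lens has been measured: lift the lensmeter's clamp bar all the way until it stays up by itself, then slide the lens out level from beneath it towards the lensmeter's front and lay it gently, flat on the floor of the small steel tray. Leave the clamp bar up for the next lens, and do not disturb the other things on the worktop.

Things in the scene. Friction and masses are not known exactly. Their poses are not given: they have to be found in the camera images.
- lensmeter: White bench lensmeter, fixed to the worktop. Origin on the worktop below the axis of its lens table; x points to its back (its front, -x, faces the robot), y to the left as the robot sees it, z up. In mm: foot x -55 to 125, y -70 to 70, 23 high; column from x 55 back, y -45 to 45
- lens_seat (a point): Centre of the flat top of the dark lens table, 90 mm above the worktop, axes as the lensmeter's. The table is 46 (x) by 30 (y) and 6 thick, on a tower of radius 11 mm (wider from 30 mm below the table down)
- head_front (a point): Middle of the front lower edge of the optics head that overhangs the lens table, axes as the lensmeter's. The head runs from here 140 back, 35 to each side, 70 up; its underside is 105 mm above the lens table, a lamp barrel of radius 14 on the table's axis hangs 9 mm lower. A hand must reach in below it tilted, from the front
- clamp (a joint): Clamp bar angle in rad: 0 = down, resting on the lens; grows as it is lifted; stop at 1.15 = fully up. A throw-over counterweight (steel cylinder, diameter 26, on an arm at the shaft's left end, 48 to 84 mm left of the middle) presses it down (about 0.6 N at the bar) below about 0.6 and swings it up and keeps it there beyond; let go above 0.8 it goes up to the stop by itself
- clamp_hinge (a point): Middle of the clamp's hinge axis, along the lensmeter's y, 42 mm behind the table's axis, 100 above the worktop. Two arms (at y -23 and 23) carry the steel bar (diameter 7 to 8), parallel to the hinge 57 mm from it: down, it lies level across the front of the lens ring; up, it stands back at 66 degrees
- clamp_grip (a point): Middle of the round black lifting grip on the bar's right end (-y side): diameter 13, 36 mm long along the bar, 88 mm from the lensmeter's middle plane, 57 mm from the hinge axis. Being round, it can turn between the fingers as the bar swings. Moves with the bar; down, it is 15 mm in front of the table's axis, 100 mm above the worktop
- red_lens: Red trial lens lying on the lens table under the clamp bar: ring of outer diameter 39, 6 mm thick, with a flat tab 8 wide, 4 thick, 16 long; 15 g. Origin at the underside, midway along the 54 mm length; z up; the tab points along -y and ends 27 mm from the origin; the ring's centre is at y = +7 mm. The tab points to the lensmeter's front within 15 degrees; the ring overhangs the table by 4 mm at both sides, the tab end by 10 mm in front
- tray: Small steel instrument tray, standing firm on the worktop (it does not shift), 91 x 126 x 16 mm (x, y, z); origin under its centre, z up; floor about 3 mm above its underside, inside about 74 x 112 mm. It stands to the left or to the right of the lensmeter's front
- lens_case: Bystander: cream contact-lens case with a white and a blue cap, 36 x 72 x 18 mm, origin under its centre; on the opposite side from the tray
- penlight: Bystander: black penlight lying on the worktop, 17 x 114 x 19 mm, origin under its centre
- dropper_green: Bystander: standing dropper bottle with green cap, diameter 25, height 80 mm, origin under its centre
Things that resemble listed ones, but are neither listed nor needed, are in the scene too. Leave any blue or green look-alike of the red_lens alone.

How it is judged:
By the outcome, as a careful person would: the job done as asked, in the order asked, and still so for the second after the job is handed in, with the robot touching nothing.
It also fails if it takes over 51 s, if anything falls off the work surface, if the arm or the gripper's body presses on something with over 40 N, if the wrist force passes 120 N, or if a joint passes its speed limit or range.

## Working session

There is one attempt and no reset: what is moved stays moved. The work goes in short steps, each a Python script; the robot and the scene stay as the last script left them, time stands still between calls to the robot, and variables do not carry over. Pictures are saved under pics/ and viewed, about 8 in all and at most 12, crops included, and the job is handed in when it is done.

```bash
ls; mkdir -p pics
python3 - <<'E'
from station import robot, fingers, vision, workorder, recognise
import cv2, numpy as np
a=vision.grab_frame("scene"); b=vision.grab_frame("top")
cv2.imwrite("pics/scene0.png",a[:,:,::-1]); cv2.imwrite("pics/top0.png",b[:,:,::-1])
for c in("scene","top"):
    k=vision.calibration(c); print(c,k)
    for l in("lensmeter","clamp","clamp_grip","red_lens","tray"):
        print(l,[(np.round(d["rect"]).tolist(),round(d["p"],2)) for d in recognise(l,c)[:4]])
print(vision.calibration("wrist"), robot.current_time_s(), robot.current_eef_rot(), robot.tip_reach)
E
```

```text
pics
scene {'mtx': array([[494.62899618,   0.        , 272.48387423],
       [  0.        , 494.62899618, 206.97713756],
       [  0.        ,   0.        ,   1.        ]]), 'k1': -0.038123738900865095, 'extrinsics': array([[ 0.38907449, -0.92105143, -0.01689085, -0.23609476],
       [ 0.41392688,  0.15841362,  0.89642047, -0.34063917],
       [-0.82297362, -0.35576592,  0.44288264, -0.85187943],
       [ 0.        ,  0.        ,  0.        ,  1.        ]])}
lensmeter [([262.0, 201.0, 69.0, 125.0], 0.91)]
clamp [([262.0, 211.0, 66.0, 38.0], 0.63)]
clamp_grip [([373.0, 253.0, 43.0, 6.0], 0.66), ([261.0, 210.0, 65.0, 40.0], 0.64)]
red_lens [([343.0, 273.0, 18.0, 12.0], 0.67), ([242.0, 212.0, 13.0, 8.0], 0.59), ([307.0, 274.0, 23.0, 10.0], 0.53), ([332.0, 246.0, 18.0, 13.0], 0.45)]
tray [([157.0, 246.0, 35.0, 23.0], 0.91)]
top {'mtx': array([[498.53804807,   0.        , 283.35743489],
       [  0.        , 498.53804807, 211.70778508],
       [  0.        ,   0.        ,   1.        ]]), 'k1': -0.11374555622297977, 'extrinsics': array([[ 0.2126384 , -0.9771254 , -0.00329673, -0.12672316]
[... 461 characters left out ...]
0.0, 20.0], 0.46)]
tray [([154.0, 266.0, 55.0, 44.0], 0.63), ([392.0, 325.0, 20.0, 27.0], 0.29)]
{'mtx': array([[337.95081405,   0.        , 277.3484784 ],
       [  0.        , 337.95081405, 208.08426353],
       [  0.        ,   0.        ,   1.        ]]), 'k1': -0.07424318922449968, 'T_tool_cam': array([[-9.43730877e-04,  9.49370979e-01,  3.14155779e-01,
         8.06716995e-02],
       [ 9.99999456e-01,  7.56385736e-04,  7.18241433e-04,
        -3.79162822e-04],
       [ 4.44254622e-04,  3.14156286e-01, -9.49371176e-01,
        -1.24875542e-01],
       [ 0.00000000e+00,  0.00000000e+00,  0.00000000e+00,
         1.00000000e+00]])} 0.6 [1.79999010e+02 1.04292105e-03 1.53889455e+02] 0.017
```

Run:
```python
import cv2
a=cv2.imread("pics/scene0.png")[120:320,110:430]; b=cv2.imread("pics/top0.png")[130:350,110:430]
cv2.imwrite("pics/s1.png",cv2.resize(a,(800,500),interpolation=3)); cv2.imwrite("pics/t1.png",cv2.resize(b,(800,550),interpolation=3))
```

```text
(no output)
```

View pics/s1.png

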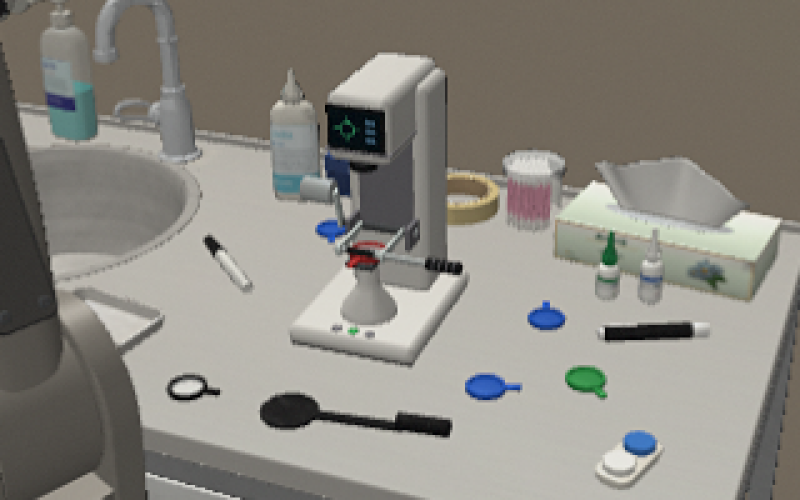

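View pics/t1.png

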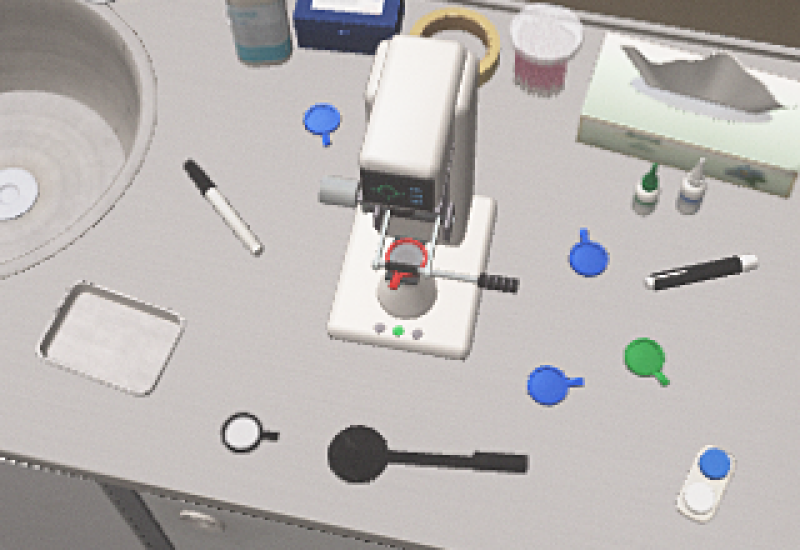

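The red trial lens is on the lens table under the bar (top crop ~(407,258), tab to front (393,283)). The blue and green lenses lie loose on the worktop and are look-alikes. The tray is at the left (top crop ~(112,340)), and the grip is on the bar's right end (498,283). Next I fit the lensmeter and tray poses.

```bash
cat > h.py <<'E'
from station import robot, fingers, vision, workorder, recognise
import numpy as np, cv2
from scipy.optimize import least_squares
from scipy.spatial.transform import Rotation as Rn
def project(P,cal,E=None):
    E=cal["extrinsics"] if E is None else E
    c=np.asarray(P)@E[:3,:3].T+E[:3,3]
    s=np.c_[c[:,0],-c[:,1]]/-c[:,2:3]
    s=s*(1+cal["k1"]*(s**2).sum(1))[:,None]
    M=cal["mtx"]; return s*[M[0,0],M[1,1]]+M[:2,2]
def wristE():
    T=np.eye(4);T[:3,:3]=Rn.from_euler("xyz",robot.current_eef_rot(),degrees=True).as_matrix();T[:3,3]=robot.current_tool_pos()
    return np.linalg.inv(T@vision.calibration("wrist")["T_tool_cam"])
def ray2plane(uv,cal,z,E=None):
    f=lambda p:(project(np.array([[p[0],p[1],z]]),cal,E)[0]-uv)
    return least_squares(f,[.5,0]).x
def l2w(p,q):  # q=x,y,yaw(rad)
    c,s=np.cos(q[2]),np.sin(q[2]); p=np.atleast_2d(np.asarray(p,float))
    return np.c_[q[0]+c*p[:,0]-s*p[:,1],q[1]+s*p[:,0]+c*p[:,1],p[:,2]]
E
python3 - <<'E'
from h import *
cs,ct=vision.calibration("scene"),vision.calibration("top")
# model pts mm, scene crop, top crop
A=[((-15,-88,100),(443,266),(498,283)),((-15,-106,100),(462,268),(518,286)),((-55,70,12),(295,335),(329,333)),
((-55,-70,12),(408,358),(469,356)),((125,-70,20),(467,275),(495,203)),((-15,30,100),(341,249),(377,265)),((1,0,96),(366,255),(407,255)),
(("h",35,195),(327,150),(362,200)),(("h",-35,195),(385,160),(433,212))]
S=np.array([a[1] for a in A])/2.5+[110,120]; T=np.array([a[2] for a in A])/2.5+[110,130]
def res(q):
    P=l2w(np.array([[(q[3]*1000 if a[0][0]=="h" else a[0][0]),a[0][1],a[0][2]] for a in A])/1000,q)
    return np.r_[project(P,cs)-S,project(P,ct)-T].ravel()
r=least_squares(res,[.55,-.05,0,-.05],loss="soft_l1")
print(r.x,np.degrees(r.x[2])); print(np.round(res(r.x).reshape(-1,2),1).tolist())
# tray rim corners (top crop), z=16mm
c=np.array([(82,283),(184,320),(148,394),(40,353)])/2.5+[110,130]
W=np.array([ray2plane(u,ct,.016) for u in c]);print(W.round(3),W.mean(0)); e=np.diff(W,axis=0);print(np.linalg.norm(e,axis=1),np.degrees(np.arctan2(e[:,1],e[:,0])))
tip=ray2plane(np.array([392,285])/2.5+[110,130],ct,.094);print("tabtip",tip, ray2plane(np.array([407,255])/2.5+[110,130],ct,.096))
E
```

```text
[ 0.52949396  0.01066436  0.0349045  -0.00770163] 1.9998806732979462
[[-0.3, 0.7], [-0.9, 1.1], [-4.5, 0.7], [1.6, 1.5], [1.0, -1.4], [-3.7, 0.1], [-0.2, -1.8], [-0.5, 3.8], [3.0, 3.5], [0.5, -0.5], [0.4, -0.4], [-1.5, 0.9], [0.4, 1.3], [1.7, -3.3], [-2.6, -1.4], [-0.3, -0.6], [-0.4, -0.4], [3.9, -0.1]]
[[0.473 0.326]
 [0.457 0.215]
 [0.376 0.224]
 [0.393 0.34 ]] [0.42479705 0.2764183 ]
[0.1126846  0.08105652 0.11674804] [-98.43932092 173.32967358  81.66589122]
tabtip [0.49718541 0.01636861] [0.52906313 0.00975077]
```

```bash
cat >> h.py <<'E'
def ori(th,yaw,cam):
    """tool tilted th deg forward from down, heading yaw (deg, world). cam: 'down','up','right','left' = where tool x points"""
    t=np.radians(th);a=np.array([np.sin(t),0,-np.cos(t)]);w=np.array([np.cos(t),0,np.sin(t)])
    x={"down":-w,"up":w,"right":np.array([0,-1,0]),"left":np.array([0,1,0])}[cam]
    R=Rn.from_euler("z",yaw,degrees=True).as_matrix()@np.c_[x,np.cross(a,x),a]
    return Rn.from_matrix(R).as_euler("xyz",degrees=True)
E
python3 - <<'E'
from h import *
q=[.529,.0107,.035]
for n,p,th in[("view",(-.095,-.03,.195),40),("grip0",(-.015,-.093,.1),40),("grip0",(-.015,-.093,.1),55),("grip1",(.019,-.093,.152),55),("lens",(-.027,0,.094),40),("lens",(-.09,0,.1),40)]:
    w=l2w([p],q)[0]
    for c in("down","up","right","left"):
        s=robot.inverse_kinematics(w,ori(th,2,c)); print(n,th,c,None if s is None else np.round(s))
for y in(2,30,60,-30):
  for c in("down","up"):
    s=robot.inverse_kinematics([.40,.275,.01],ori(40,y,c)); print("tray",y,c,None if s is None else np.round(s))
E
```

```text
view 40 down [-10. -16.  11. 142.   2.  15.  92.]
view 40 up [ -5. -16.   7. 141.  -4.  15. -82.]
view 40 right [  29.  -16.  -21.  141.  -40.   18. -137.]
view 40 left [-10. -16.  11. 142.   2.  15.   2.]
grip0 40 down [  13.   10.    1.  137.  241.   12. -139.]
grip0 40 up [ 13.  10.   1. 137. 241.  12.  41.]
grip0 40 right [ 13.  10.   1. 137. 241.  12. -49.]
grip0 40 left [ 13.  10.   1. 137. 241.  12. 131.]
grip0 55 down None
grip0 55 up None
grip0 55 right [ 48.  20. -33. 147. 194.  36.   8.]
grip0 55 left None
grip1 55 down [ 70.  19. -60. 140. 182.  22. -71.]
grip1 55 up [ 70.  19. -60. 140. 182.  22. 109.]
grip1 55 right [-44.  20.  70. 143. 232.  43. -44.]
grip1 55 left [  70.   19.  -60.  140.  182.   22. -161.]
lens 40 down [ 51.  16. -60. 140. 122.  17. -29.]
lens 40 up [ 33.  11. -40. 140. 139.  12. 132.]
lens 40 right [ 51.  16. -60. 140. 122.  17.  61.]
lens 40 left [  51.   16.  -60.  140.  122.   17. -119.]
lens 40 down None
lens 40 up None
lens 40 right None
lens 40 left None
tray 2 down [-84.  28.  29. 139. 107.  21. -73.]
tray 2 up [-86.  29.  32. 139. 109.  20. 105.]
tray 30 down [ 10.  40. -62. 145. 130.  48. -37.]
tray 30 up [  2.  33. -51. 145. 135.  41. 134.]
tray 60 down [ 32.  42. -61. 140. 152.  15. -12.]
tray 60 up [ 32.  42. -61. 140. 152.  15. 168.]
tray -30 down [-76.  33.  15. 122.  52.  42. -48.]
tray -30 up [-51.  33. -16. 121.  65.  55. 122.]
```

```bash
cat >> h.py <<'E'
LO=np.array([-154.91,-16.99,-72.82,7.12,-82.49,11.32,-174.64]);HI=np.array([154.91,109.72,74.43,147.25,262.49,116.49,174.64])
def ik(p,o):
    s=robot.inverse_kinematics(p,o)
    return None if s is None else (np.round(s).astype(int).tolist(), round(float(np.min(np.r_[s-LO,HI-s])),1))
def ori_grip(beta,gam,yaw,sgn):
    b,g=np.radians([beta,gam]); j=np.array([np.cos(b),0,np.sin(b)])*sgn
    a=np.cos(g)*np.array([np.sin(b),0,-np.cos(b)])+np.sin(g)*np.array([0,1,0])
    R=Rn.from_euler("z",yaw,degrees=True).as_matrix()@np.c_[np.cross(j,a),j,a]
    return Rn.from_matrix(R).as_euler("xyz",degrees=True)
E
python3 - <<'E'
from h import *
q=[.529,.0107,.035]
t0=robot.current_time_s()
print("LENS")
for th in(25,30,35):
  for yw in(-12,-5):
   for c in("down",):
    print(th,yw,[ik(l2w([p],q)[0],ori(th,yw,c)) for p in((-.027,0,.094),(-.055,0,.094),(-.085,0,.1))])
  print([ik(l2w([(-.085,0,.1)],q)[0],ori(th,y,"down")) for y in (10,25,-30)])
print("GRIP")
for be in(15,30,45):
  for ga in(0,20,40):
    for s in(1,-1):
      print(be,ga,s,[ik(l2w([(.042-.057*np.cos(f),-.093,.1+.057*np.sin(f))],q)[0],ori_grip(be,ga,2,s)) for f in(0,.6,1.15)])
print(robot.current_time_s()-t0)
E
```

```text
LENS
25 -12 [([-33, 10, 26, 129, 12, 19, 59], 8.0), ([-36, 6, 28, 132, 17, 19, 54], 7.8), ([-39, 2, 30, 136, 24, 21, 48], 9.5)]
25 -5 [([-31, 9, 27, 129, 1, 18, 79], 6.4), ([-33, 6, 28, 133, 6, 17, 74], 5.9), ([-40, 1, 34, 137, 14, 19, 66], 7.2)]
[([-51, 1, 53, 137, -18, 19, 117], 7.6), ([-60, 7, 73, 135, -46, 30, 164], 1.9), ([-41, 5, 25, 133, 34, 29, 16], 14.5)]
30 -12 [([-35, 9, 26, 133, 32, 13, 38], 1.9), ([-37, 5, 27, 137, 40, 14, 31], 2.5), ([-39, 0, 27, 140, 45, 17, 25], 5.2)]
30 -5 [([-8, 8, 1, 133, 31, 12, 48], 0.2), ([1, 5, -10, 136, 38, 12, 41], 0.5), ([-40, 0, 31, 141, 33, 12, 46], 0.9)]
[([-58, -2, 60, 141, -25, 11, 125], 0.0), ([66, 8, -59, 135, -32, 17, 152], 6.1), ([-43, 4, 23, 136, 48, 28, -1], 11.3)]
35 -12 [([-23, 8, 11, 137, 76, 12, -6], 1.2), ([-40, 5, 28, 141, 77, 12, -9], 0.6), ([-37, 0, 22, 144, 75, 15, -7], 3.4)]
35 -5 [([20, 9, -31, 136, 84, 12, -4], 1.1), ([31, 7, -41, 139, 87, 13, -7], 1.3), None]
[None, ([-48, 4, 64, 142, -74, 26, -164], 5.1), ([-45, 5, 21, 139, 63, 29, -19], 8.2)]
GRIP
15 0 1 [([-33, 20, 52, 118, -32, 39, 40], 22.8), ([-33, 17, 50, 114, 
[... 1590 characters left out ...]
], 1.0), ([13, 6, 1, 134, 249, 12, 123], 0.5)]
45 0 -1 [([-39, 19, 64, 143, 240, 35, -50], 4.6), ([34, 8, -20, 138, 229, 12, -35], 1.0), ([13, 6, 1, 134, 249, 12, -57], 0.5)]
45 20 1 [([68, 25, -41, 131, -80, 26, 117], 2.6), ([41, 16, -10, 129, -81, 39, 111], 1.7), ([39, 15, -10, 126, -77, 39, 104], 5.3)]
45 20 -1 [([68, 25, -41, 131, -80, 26, -63], 2.6), ([32, 15, 1, 130, -82, 42, -68], 0.1), ([11, 15, 22, 127, -82, 47, -73], 0.4)]
45 40 1 [([49, 32, -10, 118, -67, 59, 111], 15.7), ([39, 29, 1, 116, -69, 65, 108], 13.7), ([37, 28, 1, 113, -68, 65, 104], 14.1)]
45 40 -1 [([15, 36, 32, 119, -79, 79, -61], 3.1), ([7, 35, 43, 118, -80, 85, -65], 2.1), ([13, 31, 32, 114, -77, 79, -71], 5.2)]
0.0
```

Run:
```python
from h import *
q=[.529,.0107,.035]
p=l2w([(-.10,-.03,.21)],q)[0]; o=ori(17,-4,"down"); print(ik(p,o))
robot.move_to(p,o); print(robot.current_time_s(),robot.current_tool_pos())
E_=wristE(); im=vision.grab_frame("wrist"); np.save("E1.npy",E_)
cv2.imwrite("pics/w1.png",im[:,:,::-1]); cv2.imwrite("pics/w1b.png",cv2.resize(im[:,:,::-1],(800,600),interpolation=3))
```

```text
([-43, -10, 38, 122, 11, 49, 76], 7.4)
2.5833 [ 0.43063777 -0.02194461  0.21037483]
```

View pics/w1b.png

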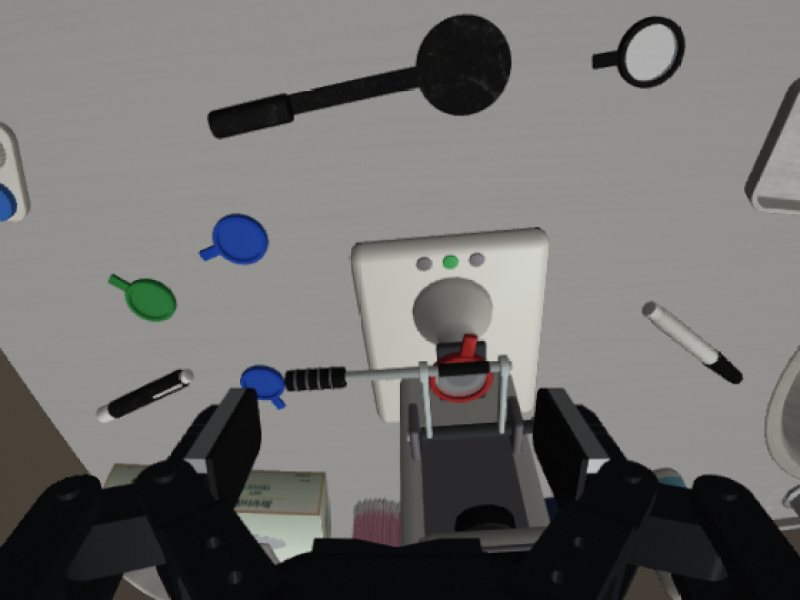

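The view is from in front and upside-down (image right = +y). The grip spans (285..346, 379), the bar arms are at (424,372) and (506,367), and the table front corners at (436,343) and (487,341). The red tab tip is at (470,337), with the ring about x 429–493. I refit with these.

Run:
```python
from h import *
E1=np.load("E1.npy");cw=vision.calibration("wrist");k=560/800
A=[((-15,-106,100),(285,380),1),((-15,-70,100),(346,378),1),((-15,-23,100),(424,372),1),((-15,23,100),(506,367),1),((42,-23,100),(430,433),.7),((42,23,100),(503,430),.7),
((-23,-15,90),(436,343),1),((-23,15,90),(487,342),1),((-55,-70,15),(354,243),.4),((-55,70,15),(547,230),.4)]
P=np.array([a[0] for a in A])/1e3;U=np.array([a[1] for a in A])*k;w=np.array([a[2] for a in A])[:,None]
f=lambda q:((project(l2w(P,q),cw,E1)-U)*w).ravel()
r=least_squares(f,[.529,.01,.03],loss="soft_l1");q=r.x;print(q,np.degrees(q[2]));print(f(q).reshape(-1,2).round(1).tolist())
# lens: ring edges & tab
def loc(u,z):
    p=ray2plane(np.array(u)*k,cw,z,E1)-q[:2];c,s=np.cos(q[2]),np.sin(q[2]);return (np.array([c*p[0]+s*p[1],-s*p[0]+c*p[1]])*1e3).round(1)
im=cv2.imread("pics/w1.png");hsv=cv2.cvtColor(im,cv2.COLOR_BGR2HSV)
m=((hsv[...,0]<8)|(hsv[...,0]>172))&(hsv[...,1]>150)&(hsv[...,2]>60)
m[:220]=0;m[300:]=0;m[:,:290]=0;m[:,360:]=0
ys,xs=np.nonzero(m);print(len(xs),xs.min(),xs.max(),ys.min(),ys.max())
for y in range(ys.min(),ys.max()+1,3):
    xx=xs[ys==y]
    if len(xx):print(y,xx.min(),xx.max(),loc((xx.min()/k,y/k),.094),loc(((xx.max()+1)/k,y/k),.094))
for n,u in(("barrel",(485,515)),):print(n,loc(u,.186))
print("head",loc((405,545),.195),loc((545,545),.195))
```

```text
[0.53094413 0.01178286 0.03006863] 1.7228056144949258
[[1.1, 0.3], [-0.2, -1.1], [0.5, -0.9], [-2.0, -1.5], [0.1, 0.0], [-1.3, -0.9], [0.3, 3.7], [0.1, 1.7], [-2.0, 1.1], [1.3, -0.1]]
452 301 344 234 281
234 326 330 [-35.5   2.1] [-35.    6.1]
237 325 333 [-32.3   1.2] [-31.6   8.6]
240 324 333 [-29.2   0.3] [-28.3   8.6]
243 323 332 [-25.9  -0.6] [-25.1   7.7]
246 323 331 [-22.6  -0.6] [-21.8   6.9]
249 317 334 [-19.7  -5.8] [-18.2   9.4]
252 311 333 [-16.8 -10.9] [-14.8   8.6]
261 341 343 [-3.5 14.7] [-3.3 17.3]
264 301 344 [ -3.5 -20.2] [ 0.5 18.2]
267 301 343 [  0.2 -20.4] [ 4.1 17.4]
270 301 342 [  3.9 -20.6] [ 7.8 16.6]
273 303 340 [  7.9 -19.1] [11.5 14.9]
276 306 337 [ 12.1 -16.6] [15.1 12.2]
279 310 331 [ 16.4 -13.2] [18.4  6.8]
barrel [-3.6  0.2]
head [  2.5 -37.5] [10.6 27.1]
```

```bash
cat >> h.py <<'E'
Q=[.5309,.0118,.0301]; YD=np.degrees(Q[2])
OG=ori_grip(30,20,YD,1); AG=Rn.from_euler("xyz",OG,degrees=True).as_matrix()[:,2]
def gp(f,back=-.004,y=-.090): return l2w([(.042-.057*np.cos(f),y,.1+.057*np.sin(f))],Q)[0]-back*AG
E
python3 - <<'E'
from h import *
cs,ct=vision.calibration("scene"),vision.calibration("top")
S=np.array([(327,150),(385,160)])/2.5+[110,120];T=np.array([(362,200),(433,212)])/2.5+[110,130]
for hx in(-.03,-.02,-.01,0):
    P=l2w([(hx,.035,.195),(hx,-.035,.195)],Q);print(hx,(project(P,cs)-S).round(1).tolist(),(project(P,ct)-T).round(1).tolist())
print(ik(gp(0,.08),OG))
fingers.gripper_to(.45)
robot.move_to(gp(0,.08),OG);print(robot.current_joint_positions(),robot.current_time_s())
print(robot.line_to(gp(0),velocity=.1,f_stop=8),robot.current_tool_pos()-gp(0),robot.current_contact_force(),robot.current_time_s())
im=vision.grab_frame("wrist");cv2.imwrite("pics/w2.png",im[:,:,::-1])
E
```

```text
-0.03 [[-4.4, 6.9], [-0.8, 6.9]] [[-3.0, 7.9], [1.6, 8.3]]
-0.02 [[-2.7, 5.4], [0.8, 5.2]] [[-2.0, 3.8], [2.4, 4.3]]
-0.01 [[-1.0, 3.8], [2.4, 3.6]] [[-1.0, -0.2], [3.3, 0.2]]
0 [[0.7, 2.3], [3.9, 2.0]] [[0.1, -4.1], [4.1, -3.8]]
([-25, 18, 70, 122, -62, 63, 86], 4.6)
[-25.3838877   18.34239664  69.77030636 122.43279854 -62.07995261
  63.24990832  86.1496574 ] 4.325
False [ 0.00013344 -0.00041108  0.00048842] [ 0.46058379 -0.66550893 -0.10096367] 5.3167
```

View pics/w2.png

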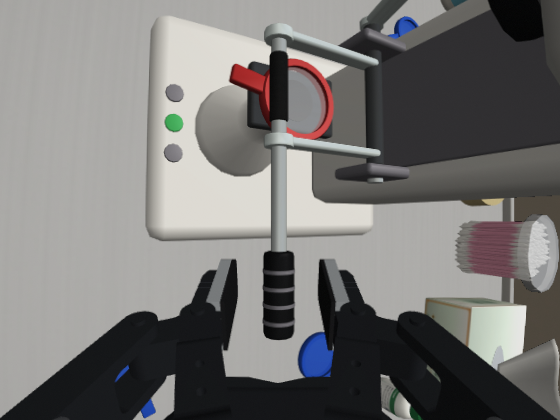

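The grip (278,295) is centred between the open fingers. I close to a loose cage and swing it up along its arc.

Run:
```python
from h import *
fingers.gripper_to(.2,20);print(robot.current_finger_gap(),robot.current_contact_force().round(1))
for f in(.23,.46,.69,.92,1.12):
    s=robot.line_to(gp(f),velocity=.06,f_stop=20);print(f,s,robot.current_contact_force().round(1),round(robot.current_time_s(),2))
    if s:break
im=vision.grab_frame("wrist");cv2.imwrite("pics/w3.png",im[:,:,::-1])
```

```text
0.2007641730588429 [ 0.8  0.2 -0.6]
0.23 False [-5.1 -0.4  0. ] 6.08
0.46 False [-13.1  -0.2   2.9] 6.44
0.69 False [-0.2 -0.1  0.7] 6.81
0.92 False [ 0.  -0.1 -0.5] 7.17
1.12 False [ 0.6 -0.7  0.4] 7.52
```

View pics/w3.png

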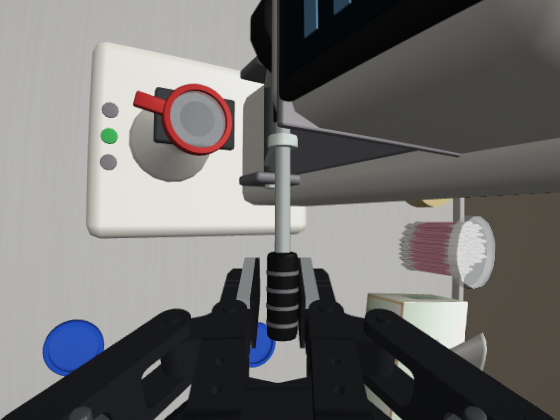

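The bar is up, and the lens still lies on the table with its ring centre at ~(198,119) and tab tip at ~(136,99). I measure the lens from this clear view, then let go of the grip.

Run:
```python
from h import *
cw=vision.calibration("wrist");E1=wristE();np.save("E3.npy",E1)
def w2l(p):
    p=np.asarray(p)-Q[:2];c,s=np.cos(Q[2]),np.sin(Q[2]);return np.array([c*p[0]+s*p[1],-s*p[0]+c*p[1]])
im=cv2.imread("pics/w3.png");hsv=cv2.cvtColor(im,cv2.COLOR_BGR2HSV)
m=(((hsv[...,0]<8)|(hsv[...,0]>172))&(hsv[...,1]>140)&(hsv[...,2]>60)).astype(np.uint8)
m[:, 245:]=0;m[200:]=0
cnt=max(cv2.findContours(m,cv2.RETR_EXTERNAL,cv2.CHAIN_APPROX_NONE)[0],key=len)[:,0,:].astype(float)
# fit outline model: hull of ring (z 90..96) plus tab (z 90..94): params x,y,heading
def mask(par):
    x,y,psi=par;t=np.linspace(0,2*np.pi,60);out=np.zeros(m.shape,np.uint8)
    c,s=np.cos(psi),np.sin(psi)
    ring=np.c_[19.5*np.cos(t)*.001,19.5*np.sin(t)*.001]
    tab=np.array([(-.0345,-.004),(-.0345,.004),(-.015,.004),(-.015,-.004)])
    for poly,zs in((ring,(.09,.096)),(tab,(.09,.094))):
        pw=np.c_[x+c*poly[:,0]-s*poly[:,1],y+s*poly[:,0]+c*poly[:,1]]
        u=np.vstack([project(np.c_[pw,np.full(len(pw),z)],cw,E1) for z in zs])
        cv2.fillPoly(out,[cv2.convexHull((u*16).astype(np.int32))],1,shift=4)
    return out
full=cv2.drawContours(np.zeros_like(m),[cnt.astype(np.int32)],-1,1,-1)
from scipy.optimize import minimize
c0=l2w([(.001,-.001,0)],Q)[0]
f=lambda v:(mask((c0[0]+v[0]*.001,c0[1]+v[1]*.001,np.radians(-8+v[2])))!=full).sum()
b=minimize(f,[0,0,0],method="Nelder-Mead",options=dict(initial_simplex=[[0,0,0],[3,0,0],[0,3,0],[0,0,6]]))
x,y,psi=c0[0]+b.x[0]*.001,c0[1]+b.x[1]*.001,-8+b.x[2]
print(b.fun,full.sum(),"ring",x,y,"psi world",psi,"lensframe",w2l((x,y))*1e3,psi-YD)
print("tip lens frame",w2l(np.array([x,y])-.0345*np.array([np.cos(np.radians(psi)),np.sin(np.radians(psi))]))*1e3)
np.save("lens.npy",[x,y,psi])
fingers.gripper_to(.45);robot.line_to(gp(1.12,.08),velocity=.15);print(robot.current_time_s(),robot.current_contact_force().round(1))
u=np.array([np.cos(np.radians(psi)),np.sin(np.radians(psi)),0])
T=np.array([x,y,0])+(-.033)*u+[0,0,.109]
for th in(26,28):
    t=np.radians(th);a=np.sin(t)*u-[0,0,np.cos(t)]
    for bk in(0,.06):print(th,ik(T-bk*a,ori(th,psi,"down")))
    print(ik(T-.055*l2w([(1,0,0)],[0,0,Q[2]])[0],ori(th,psi,"down")))
```

```text
413.0 4296 ring 0.5310938801699131 0.00997810513906508 psi world -10.499843355912214 lensframe [ 0.13896159 -1.82690451] -12.224446319255991
tip lens frame [-33.57877297   5.47818794]
8.6167 [0.5 1.3 0.1]
26 ([-67, 12, 65, 130, -11, 20, 84], 8.6)
26 ([-41, -3, 29, 128, 21, 31, 52], 14.4)
([-47, 0, 36, 136, 26, 22, 46], 10.2)
28 ([-67, 10, 62, 132, -4, 17, 76], 5.2)
28 ([-47, -4, 33, 131, 27, 29, 45], 13.0)
([-52, -1, 40, 138, 34, 20, 37], 8.5)
```

```bash
cat >> h.py <<'E'
TH=27
def lens_T(x,y,psi,along=-.033,z=.109):
    u=np.array([np.cos(np.radians(psi)),np.sin(np.radians(psi)),0])
    return np.array([x,y,0])+along*u+[0,0,z], np.sin(np.radians(TH))*u-[0,0,np.cos(np.radians(TH))], u
E
python3 - <<'E'
from h import *
x,y,psi=np.load("lens.npy");T,a,u=lens_T(x,y,psi);o=ori(TH,psi,"down")
robot.line_to(robot.current_tool_pos()+[-.06,-.0,.02],velocity=.2)
fingers.gripper_to(.3)
robot.move_to(T-.06*a+[-.06,-.02,.02],o);print(robot.current_time_s(),robot.current_joint_positions().round())
robot.line_to(T-.03*a,velocity=.15,f_stop=10);print(robot.current_time_s(),robot.current_contact_force().round(1))
np.save("E4.npy",wristE());im=vision.grab_frame("wrist");cv2.imwrite("pics/w4.png",im[:,:,::-1])
E
```

```text
10.4667 [-33. -14.  19. 134.  26.  36.  48.]
11.2083 [0.4 0.3 0.1]
```

View pics/w4.png

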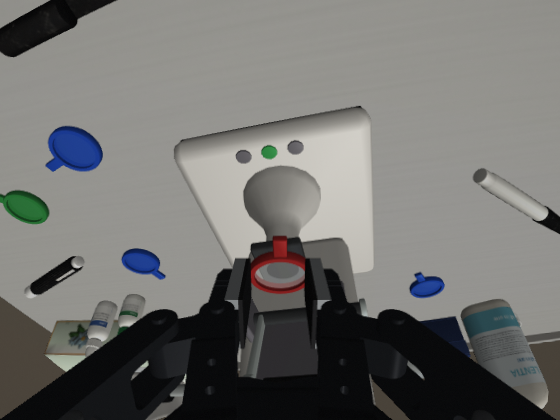

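The tab is at column 280 (tip row ~236), centred and parallel between the fingers. I check the depth numerically, go in and close.

Run:
```python
from h import *
x,y,psi=np.load("lens.npy");T,a,u=lens_T(x,y,psi);E4=np.load("E4.npy");cw=vision.calibration("wrist")
im=cv2.imread("pics/w4.png");hsv=cv2.cvtColor(im,cv2.COLOR_BGR2HSV)
m=((hsv[...,0]<8)|(hsv[...,0]>172))&(hsv[...,1]>140)&(hsv[...,2]>60);m[:,:240]=0;m[:,320:]=0
ys,xs=np.nonzero(m);ys_=ys.min();print("tip row",ys_,"cols",[(r,xs[ys==r].min(),xs[ys==r].max()) for r in range(ys_,ys_+24,3)], "bottom",ys.max())
c=np.array([x,y,0])
for n,al,z in(("tip top",-.0345,.094),("tip bot",-.0345,.090),("ring far top",.0195,.096),("ring front top",-.0195,.096)):print(n,project([c+al*u+[0,0,z]],cw,E4).round(1))
```

```text
tip row 236 cols [(236, np.int64(275), np.int64(285)), (239, np.int64(273), np.int64(286)), (242, np.int64(273), np.int64(286)), (245, np.int64(273), np.int64(286)), (248, np.int64(273), np.int64(286)), (251, np.int64(273), np.int64(286)), (254, np.int64(269), np.int64(296)), (257, np.int64(264), np.int64(302))] bottom 293
tip top [[280.  239.4]]
tip bot [[280.  233.8]]
ring far top [[279.8 294.5]]
ring front top [[280. 259.]]
```

Run:
```python
from h import *
x,y,psi=np.load("lens.npy");T,a,u=lens_T(x,y,psi)
s=robot.line_to(T,velocity=.06,f_stop=5);print(s,(robot.current_tool_pos()-T).round(4),robot.current_contact_force().round(1))
fingers.gripper_to(0.0,25);print("gap",robot.current_finger_gap()*85,robot.current_contact_force().round(1),robot.current_time_s())
im=vision.grab_frame("wrist");cv2.imwrite("pics/w5.png",im[:,:,::-1])
cv2.imwrite("pics/w5c.png",cv2.resize(im[180:360,160:400,::-1],(800,600),interpolation=3))
```

```text
False [-0.     -0.0001  0.    ] [ 0.6 -0.2  0.6]
gap 5.622475012892887 [ 0.3 -0.3  0.5] 12.2167
```

View pics/w5c.png

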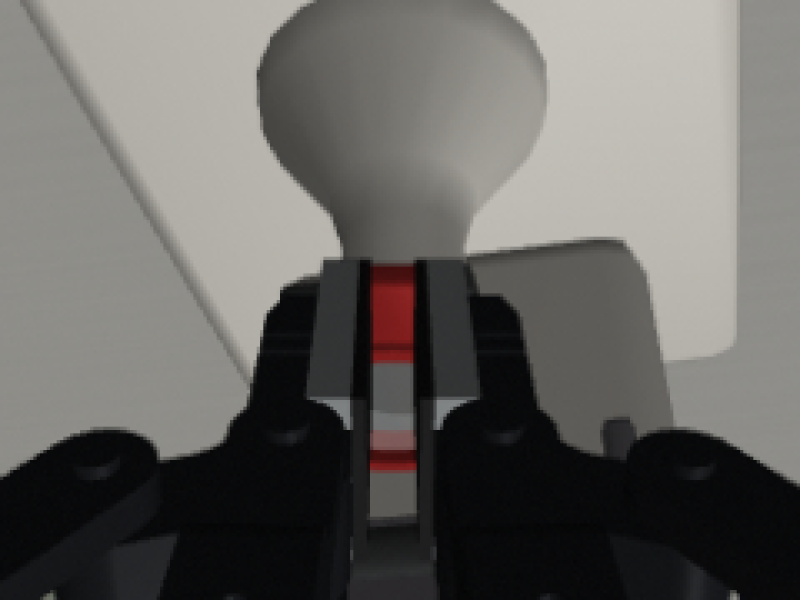

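Run:
```python
from h import *
p0=robot.current_tool_pos();d=l2w([(1,0,0)],[0,0,Q[2]])[0]*[1,1,0]
robot.line_to(p0+[0,0,.0015],velocity=.02)
s=robot.line_to(p0+[0,0,.0015]-.06*d,velocity=.06,f_stop=15);print(s,robot.current_contact_force().round(1),robot.current_finger_gap()*85,robot.current_time_s())
robot.line_to(p0-.07*d+[0,0,.04],velocity=.12)
im=vision.grab_frame("wrist");cv2.imwrite("pics/w6.png",im[:,:,::-1])
a=vision.grab_frame("scene");b=vision.grab_frame("top")
cv2.imwrite("pics/s6.png",np.vstack([cv2.resize(im[180:330,130:430,::-1],(600,300),interpolation=3),cv2.resize(a[150:250,170:370,::-1],(600,300),interpolation=3)]))
cv2.imwrite("pics/top6.png",b[:,:,::-1])
for h in(-40,-20,-8,10,33,60,82):
    u=np.array([np.cos(np.radians(h)),np.sin(np.radians(h)),0]);C=np.array([.425,.276,0])
    print(h,[ik(C-.026*u+[0,0,z],ori(TH,h,"down")) for z in(.022,.1)])
```

```text
False [-0.5 -0.5 -0.4] 5.8322565960345845 13.6667
-40 [([-50, 29, -8, 113, 42, 50, -38], 34.2), ([-46, 22, -13, 110, 38, 59, -31], 37.3)]
-20 [([-49, 24, -8, 123, 52, 39, -29], 24.7), ([-47, 16, -10, 119, 42, 46, -16], 28.0)]
-8 [([-51, 21, -3, 128, 57, 30, -22], 18.6), ([-47, 12, -7, 124, 43, 39, -5], 23.1)]
10 [([-60, 18, 14, 134, 62, 13, -6], 1.8), ([-48, 8, 0, 130, 40, 26, 19], 14.5)]
33 [([0, 21, -41, 136, 89, 15, 2], 3.7), ([-56, 5, 21, 133, -3, 15, 90], 3.5)]
60 [([29, 34, -62, 131, 60, 16, 71], 4.4), ([31, 17, -60, 127, -1, 21, 126], 9.9)]
82 [([32, 40, -62, 123, 26, 24, 131], 11.1), ([34, 26, -61, 120, -1, 33, 152], 11.9)]
```

View pics/s6.png

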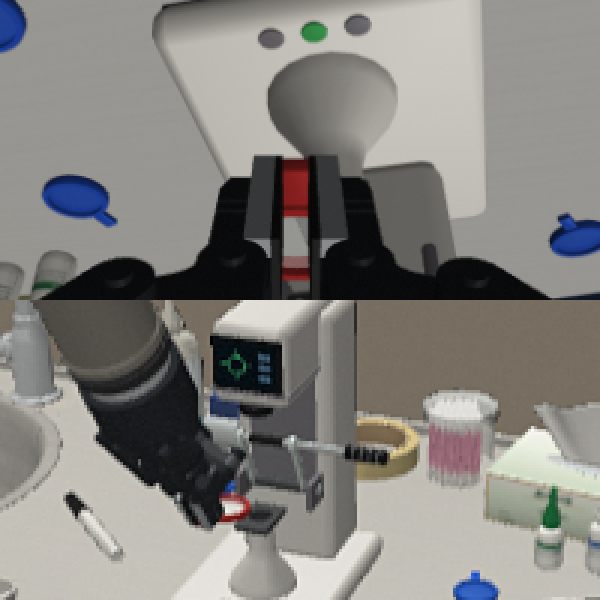

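The lens is held level clear of the table (scene crop (232,508)), and the bar stands up. Next I carry it over the tray.

Run:
```python
from h import *
h=-40;u=np.array([np.cos(np.radians(h)),np.sin(np.radians(h)),0]);C=np.array([.425,.276,0]);o=ori(TH,h,"down")
robot.line_to(robot.current_tool_pos()+[-.02,.06,.01],velocity=.2)
robot.line_to(C-.026*u+[0,0,.10],o,velocity=.2);print(robot.current_time_s(),robot.current_finger_gap()*85,robot.current_tool_pos())
np.save("E7.npy",wristE());im=vision.grab_frame("wrist");b=vision.grab_frame("top")
cv2.imwrite("pics/w7.png",im[:,:,::-1]);cv2.imwrite("pics/top7.png",b[:,:,::-1])
cv2.imwrite("pics/c7.png",np.hstack([cv2.resize(im[:,:,::-1],(400,300)),cv2.resize(b[220:320,90:223,::-1],(400,300),interpolation=3)]))
```

```text
16.1917 6.1307589639707185 [0.40534846 0.29101276 0.10014916]
```

View pics/c7.png

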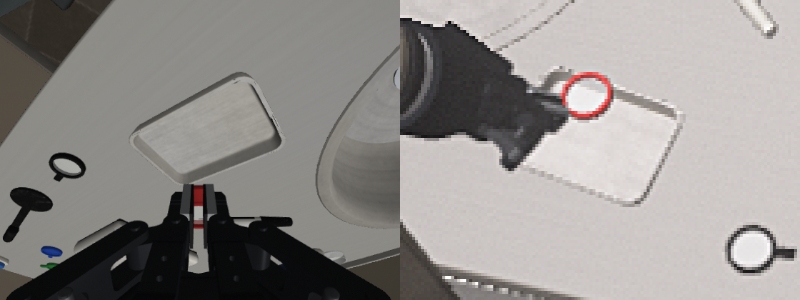

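Run:
```python
from h import *
E7=np.load("E7.npy");cw=vision.calibration("wrist")
W=np.array([ray2plane(np.array(u)*1.4,cw,.016,E7) for u in((131,138),(241,73),(284,143),(184,185))]);print(W.round(3),W.mean(0),np.linalg.norm(np.diff(W,axis=0),axis=1))
```

```text
[[0.38  0.233]
 [0.39  0.343]
 [0.475 0.335]
 [0.463 0.221]] [0.42691011 0.28304431] [0.11107805 0.08481422 0.11483237]
```

Run:
```python
from h import *
h=-40;u=np.array([np.cos(np.radians(h)),np.sin(np.radians(h)),0]);C=np.array([.426,.280,0])
B=C-.026*u
robot.line_to(B+[0,0,.04],velocity=.12)
s=robot.line_to(B+[0,0,.015],velocity=.02,f_stop=2.5);print(s,robot.current_tool_pos(),robot.current_contact_force().round(1),robot.current_finger_gap()*85,robot.current_time_s())
im=vision.grab_frame("wrist");a=vision.grab_frame("scene");b=vision.grab_frame("top")
cv2.imwrite("pics/c8.png",np.hstack([cv2.resize(im[180:330,180:380,::-1],(400,300),interpolation=3),cv2.resize(b[220:320,90:223,::-1],(400,300),interpolation=3)]))
```

```text
True [0.40585102 0.29655436 0.02087335] [-0.8 -0.3  3.9] 5.742090057533508 17.8417
```

View pics/c8.png

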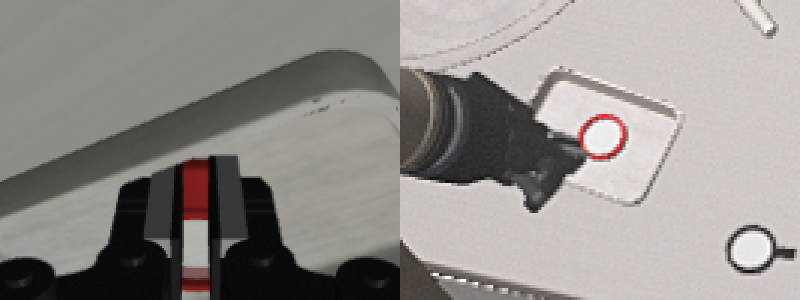

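Run:
```python
from h import *
a=Rn.from_euler("xyz",robot.current_eef_rot(),degrees=True).as_matrix()[:,2]
fingers.gripper_to(.28)
robot.line_to(robot.current_tool_pos()-.03*a,velocity=.05)
robot.line_to(robot.current_tool_pos()-.12*a,velocity=.15);robot.pause(.3)
print(robot.current_time_s(),robot.current_contact_force().round(1))
im=vision.grab_frame("wrist");s=vision.grab_frame("scene");b=vision.grab_frame("top")
cv2.imwrite("pics/c9.png",np.vstack([np.hstack([cv2.resize(im[:,:,::-1],(400,300)),cv2.resize(b[220:320,90:223,::-1],(400,300),interpolation=3)]),np.hstack([cv2.resize(s[120:320,170:437,::-1],(400,300),interpolation=3),cv2.resize(b[130:340,170:450,::-1],(400,300),interpolation=3)])]))
```

```text
20.3083 [-0.4 -0.2 -0.9]
```

View pics/c9.png

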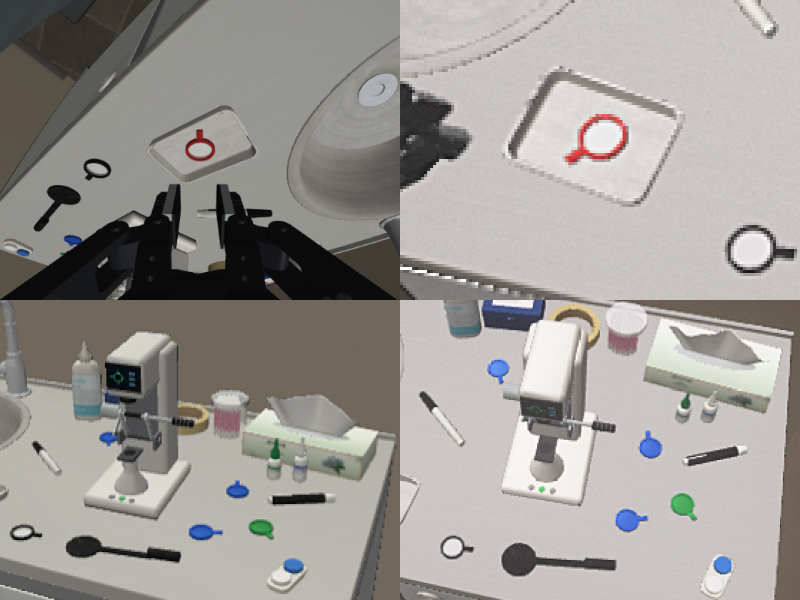

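The red lens lies flat in the middle of the tray, the bar stands up, the lens table is empty and the other things look unmoved. I hand in.

```bash
python3 -c "
from station import workorder,robot
print(robot.current_time_s()); print(workorder.close_job())"
```

```text
20.4583
the job is handed in; nothing more can be done
None
```

The red lens now lies flat in the middle of the steel tray, and the clamp bar is fully up. I handed the job in at 20.5 s of the 51 s allowed.

- **Clamp bar:** I swung it up its arc by the grip with a loose hold. The wrist force peaked at about 13 N, and the bar stayed up after I let go.
- **Lens:** I held it by its tab, lifted it 1.5 mm, slid it out level to the front and lowered it onto the tray floor. The contact force read 3.9 N at touchdown. I then opened the fingers and backed away.

**Last checks:** The final wrist, scene and top pictures show the lens flat in the tray, the lens table empty and the bar up. They show the look-alikes and other things where they were, and the robot touching nothing.

**Disagreements, neither of which affected the result:**
- My two tray-centre measurements differed by 7 mm, so I aimed at about the middle.
- The finger gap on the 8 mm tab read only about 5.6–6.1 mm.

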